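Raise the hold-down arm and push the block home

TASK

Working by pushing with the fingers, and lifting nothing off the bench, push the counterweighted hold-down arm of the bench jig up by its crossbar, past its balance point, so that it tips back and stays raised by itself. Then push the dark wooden block along the bench, between the guide rails, until it sits flat against the jig's fence where the pad will come down. Leave the other small things round the jig where they stand.

Things in the scene. Friction and masses are not known exactly. Their poses are not given: they have to be found in the camera images.
- jig: Bench jig, bare aluminium and dark steel, fixed. Origin: at bench height, middle of the front face of its fence; x points into the fence (away from the robot, give or take yaw), y left, z up. Fence 136 mm wide, 45 high, x 0 to 18. Behind it two cheeks 125 mm high, 82 mm wide over all, x 27 to 83, hold the arm; base plate ends at x = 135, 120 wide.
- mouth (a point): On the bench at jig x = -110 mm, y = 0: middle of the mouth of the channel that leads to the fence. Two guide rails 14 mm high, 10 thick; the channel is 116 mm wide from x = 0 to -65, then flares to about 150 mm at the mouth. No floor plate: the block slides on the bench.
- hold_arm (a joint): Hold-down arm's angle, rad. 0: lowered, sloping up towards the robot at 0.384 rad (22 degrees) above level; 1.40: raised, 12 degrees back past upright, on its stop. A dark steel counterweight 44 mm across above the pivot makes it balance at about 0.65: below it falls back to 0, beyond it tips to 1.40 by itself (about 1 s, damped) and stays. Needs 1 to 3 N at the crossbar.
- handle_bar (a point): Centre of the arm's black crossbar, nearest the robot: round, 18 mm thick, 110 long along jig y, 180 mm from the pivot. Lowered: jig x = -112, z = 172 mm. At arm angle q it lies 0.384 + q rad above level seen from the pivot. Fingers pointing down can push its robot side, following that arc forward and up; a purely level push would run it up the fingers to the gripper's body.
- pivot (a point): The arm's fixed pivot axis (along jig y), at jig x = +55, y = 0, z = 105 mm.
- pad (a point): Underside of the rubber pad (34 mm across) hanging from the arm. Lowered: jig x = -24, y = 0, z = 42 mm, so the 62 mm high block cannot pass under it; raised: about x = -20, z = 172 mm.
- dark_block: Dark wooden block to push: 70 mm along its x, 90 along its y, 62 high (0.2 kg), the tallest of the wooden blocks. Origin: centre of its underside, on the bench. Starts in front of the mouth, under the crossbar, its x along jig x within 0.2 rad. Home: its far 90 mm face flat against the fence, origin at jig x = -35 mm.
- cream_spool: Bystander near the jig, to be left alone: cream thread spool, 42 mm across, 56 mm high. Origin: centre of its underside.
- cork: Bystander near the jig, to be left alone: cork stub, 40 mm across, 36 mm high. Origin: centre of its underside.
- flat_tin: Bystander near the jig, to be left alone: low round white tin, 69 mm across, 29 mm high. Origin: centre of its underside.
- flat_block: Bystander near the jig, to be left alone: flat light wooden block, 58 x 96 x 18 mm. Origin: centre of its underside.
- glue_pen: Bystander near the jig, to be left alone: glue pen lying on the bench, 88 mm long, 17 mm thick. Origin: centre of its underside.
Mind the look-alikes: they are no part of the job. What is shaped like the dark_block but purple, red or turquoise is not meant.

How it is judged:
By the outcome, as a careful person would: the job done as asked, in the order asked, and still so for the second after the job is handed in, with the robot touching nothing.
It also fails if it takes over 51 s, if anything falls off the work surface, if the arm or the gripper's body presses on something with over 40 N, if the wrist force passes 120 N, or if a joint passes its speed limit or range.

ROBOT

A 6-joint arm with a two-finger parallel gripper is mounted at the origin on a cart in front of the work surface, level with it; the furniture and walls round the work are solid. World frame = base frame: x ahead of the robot, y to its left, z up, the work surface at z = 0. Lengths are in m, angles in rad, forces in N, time in s.
With the tool pointing down it reaches from about 0.3 to 0.775 m from the base axis. Payload 14.6 kg.
Tool frame: the origin (TCP) lies between the finger pads; the fingertips stand ctrl.tip_extent ahead of it and the grasp point (between the pads) lies 3 mm ahead of it (ctrl.tip_extent is the distance from the TCP to the fingertips, in m); z points along the fingers, y is the line along which they close (so a half turn about z gives the same grasp; the last joint's range is limited). The gripper opens to 94 mm and grips with 3 to 60 N. Pads are 16 mm wide; open, the fingers measure 119 mm over their backs; the gripper's body (75 mm by 177 mm) begins 78 mm behind the grasp point.
Start: joints at [-1.357, 0.3, 1.521, -0, 1.321, -0.067], TCP at [0.152, -0.528, 0.227] pointing down, gripper open.
Joint ranges: [-3.03, 3.03], [-0.79, 2.21], [0.23, 2.52], [-1.04, 4.18], [0, 3.07], [-2.55, 2.55]. Speed limits (rad/s): [2.22, 2.22, 2.57, 3.14, 3.14, 3.14].

INTERFACE

Orientations are given as [roll, pitch, yaw] about the fixed x, y, z axes, in that order (R = Rz(yaw) Ry(pitch) Rx(roll)).
In Python, from station import ctrl, eyes gives the robot as it stands. The module is installed in compiled form; this text tells all that it offers.
- The arm moves only by the tool drive_effector, called after "Call:" as a command line: name --argument value ..., lists and objects as JSON in quotes. Schema: {"type":"object","properties":{"motion":{"type":"array","items":{"type":"array","items":{"type":"array","items":{"type":"number"},"minItems":6,"maxItems":6},"minItems":1,"maxItems":10},"minItems":1,"maxItems":1},"finger_gap":{"type":"number"},"force":{"type":"number"},"only":{"type":"string"},"quiet":{"type":"boolean"},"lines":{"type":"string"}},"required":["motion"],"additionalProperties":false}. motion is a list that holds a single list of rows (three levels of brackets), with 1 to 10 rows, each of 6 numbers: dx, dy, dz in fractions of the full range, 1 being 250 mm, then a rotation vector rx, ry, rz in parts of the range, where 1.0 means 2 pi rad; each row shifts and turns the commanded pose from where the row before left it, along the tool's axes as they then stand; what a row does not reach is not made up. A row lasts 1/10 s, in which the tool goes at most 0.05 m and 0.15 rad, less where a joint would pass 70% of its speed; a pose out of reach is approached as far as the arm can. finger_gap is the finger opening in m, set as the call begins (left out keeps the last). The fingers move at their own pace and stop on an object; force is the grip in N (left out, the last holds). Time passes only in rows, so rows that do not move let the fingers close. The tool returns the time, the measured TCP pose, the force, the opening and the grip force at its end. only (a regular expression) keeps the lines of the reply that match it, lines (a string "A,B") keeps lines A to B, and quiet returns only ok. Shift and turn numbers lie between -1 and 1, and a call with a number outside is refused. Input that does not fit is refused with a message, and nothing moves.
- ctrl.get_obs(): the state, without advancing time (a new reading comes with each control period).
- eyes.camera(name): name is "scene" or "top"; returns a dict with "pixels" (480x640x3 uint8, blue, green, red), "fx", "fy", "cx", "cy" (pixels), "k1" (the pictures are not rectified: a ray, as slopes to the right and down, at radius r is drawn at 1 + k1 r^2 times it, then the intrinsics apply), "extrinsics" (4x4, takes a point from camera to world coordinates). Camera axes: x right, y up, looking along -z (the intrinsics and any distortion apply to the point x, -y, -z); pixel columns grow to the right and rows downward; lengths in m; the calibration is good to about 2 mm. A picture is of the moment at which its call begins. There is no depth.
- ctrl.hand_in(): hands the job in; it is judged then, once.
The state is a dict: "time_s": time; "qpos": joint angles; "joint_vel": joint speeds; "tau": joint torques, N m; "ee_pos": TCP position; "eef_rot": TCP orientation; "force": force on the tool from outside, world axes, zero at the start; "moment": the same for the moment, N m; "grip_width": finger opening in m; "grip_force": force on a finger pad.
Only numpy, scipy, OpenCV 4.12 (cv2) and the standard library are available. Lean on these libraries where they do the work, as an engineer would, in place of code of your own. Each camera call takes 0.05 s, during which the arm holds its last target. There are 200 camera calls.

## Working session

There is one attempt and no reset: what is moved stays moved. The work goes in short steps, Python scripts to look and compute and a tool call to move; the robot and the scene stay as the last step left them, time stands still between calls to the robot, and variables do not carry over. Pictures are saved under pics/ and viewed, at most 10 in all, crops included, and the job is handed in when it is done.

```bash
mkdir -p pics; cat > h.py <<'E'
import numpy as np, cv2
from station import ctrl, eyes
def cam(n,save=None):
    c=eyes.camera(n); c['img']=np.array(c['pixels'],dtype=np.uint8)
    if save: cv2.imwrite('pics/'+save,c['img'])
    return c
def ray(c,u,v):
    K=np.array([[c['fx'],0,c['cx']],[0,c['fy'],c['cy']],[0,0,1.]])
    x,y=cv2.undistortPoints(np.array([[[u,v]]],float),K,np.array([c['k1'],0,0,0,0.]))[0,0]
    T=np.array(c['extrinsics']); return T[:3,3],T[:3,:3]@np.array([x,-y,-1.])
def onz(c,u,v,z=0):
    o,d=ray(c,u,v); return o+d*(z-o[2])/d[2]
def proj(c,p):
    T=np.array(c['extrinsics']); q=T[:3,:3].T@(np.array(p)-T[:3,3]); x,y=q[0]/-q[2],-q[1]/-q[2]
    s=1+c['k1']*(x*x+y*y); return c['fx']*x*s+c['cx'],c['fy']*y*s+c['cy']
E
python3 - <<'E'
from h import *
for n in('scene','top'):
    c=cam(n,n+'0.png'); print(n,c['fx'],c['k1'],np.round(c['extrinsics'],3).tolist())
o=ctrl.get_obs(); print(o['time_s'],o['ee_pos'],o['eef_rot'],o['grip_width'],ctrl.tip_extent)
E
```

```text
scene 539.7567649433252 -0.13344730775442837 [[-0.53, 0.572, -0.626, -0.092], [-0.848, -0.357, 0.391, 0.646], [0.0, 0.738, 0.675, 0.863], [0.0, 0.0, 0.0, 1.0]]
top 573.2356124226586 -0.053292499922894414 [[-0.013, 0.985, -0.171, 0.424], [-1.0, -0.011, 0.013, 0.244], [0.011, 0.171, 0.985, 1.06], [0.0, 0.0, 0.0, 1.0]]
0.1 [ 0.15236132 -0.52824876  0.22694796] [-3.14054349e+00 -8.23072919e-05  2.80769917e-01] 0.09411879220720876 0.022
```

View pics/scene0.png

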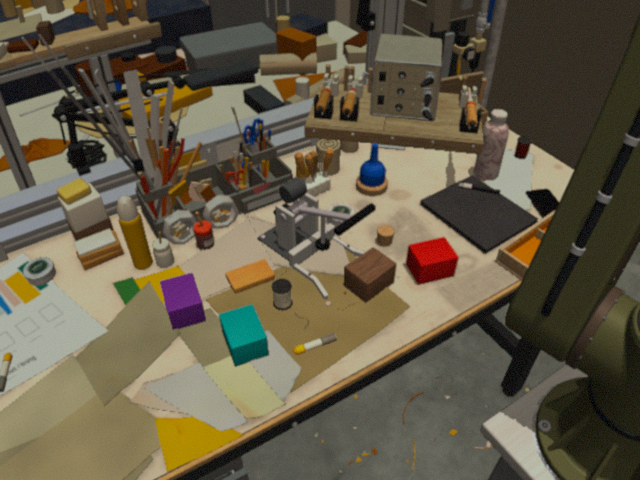

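View pics/top0.png

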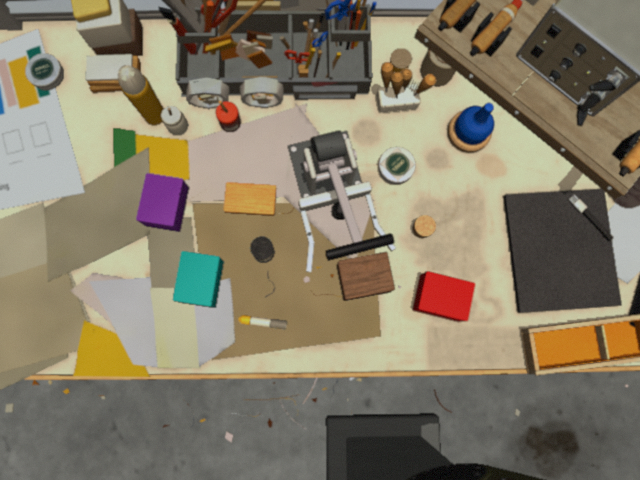

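The scene view shows the jig near (310,225), its crossbar at (345,228) and the dark block at (370,273). In the top view the fence is near (335,195), the bar at (360,247) and the block at (366,276). I'll zoom in on both to pick corners.

```bash
python3 - <<'E'
import cv2,numpy as np
a=cv2.imread('pics/top0.png')[125:310,280:440]; b=cv2.imread('pics/scene0.png')[170:310,250:420]
cv2.imwrite('pics/c0.png',cv2.resize(a,None,fx=3.2,fy=3.2,interpolation=cv2.INTER_CUBIC))
cv2.imwrite('pics/c1.png',cv2.resize(b,None,fx=4,fy=4,interpolation=cv2.INTER_CUBIC))
E
```

```text
(no output)
```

View pics/c0.png

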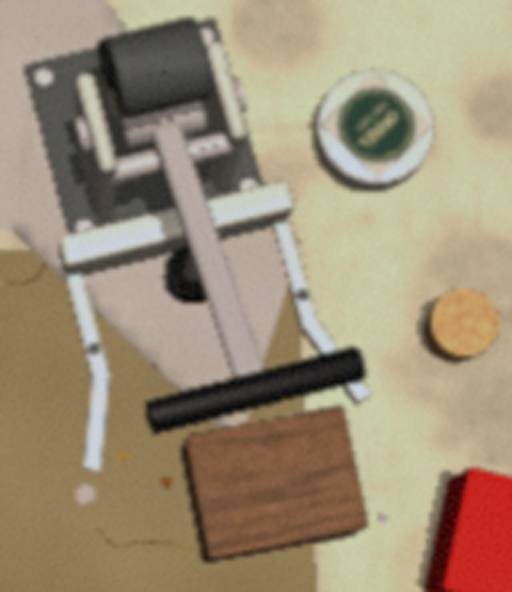

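View pics/c1.png

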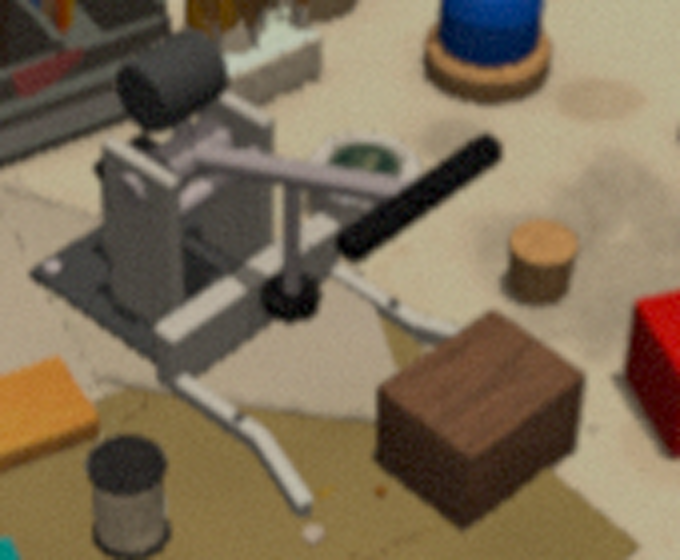

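Top crop: fence front top edge runs (68,266)–(292,211), bar ends at (150,414) and (362,363), block top corners at (186,437), (342,408), (366,524) and (208,559). In the scene crop the block's top corners are (378,390), (490,312), (583,378) and (470,458).

```bash
cat >> h.py <<'E'
def rep(name,P):
    P=np.array(P); print(name,'mean',P.mean(0).round(4)[:2],'edges',[(round(float(np.hypot(*(b-a)[:2])*1e3)),round(float(np.degrees(np.arctan2(*(b-a)[1::-1]))),1)) for a,b in zip(P,np.roll(P,-1,0))])
E
python3 - <<'E'
from h import *
t=cam('top'); s=cam('scene')
T=lambda u,v,z:onz(t,280+u/3.2,125+v/3.2,z)
S=lambda u,v,z:onz(s,250+u/4,170+v/4,z)
rep('block top',[T(*p,.062) for p in((186,437),(342,408),(366,524),(208,559))])
rep('block scn',[S(*p,.062) for p in((378,390),(490,312),(583,378),(470,458))])
rep('fence front',[T(*p,.045) for p in((68,266),(292,211))])
rep('bar top',[T(*p,.172) for p in((150,414),(362,363))])
rep('bar scn',[S(*p,.172) for p in((350,243),(490,150))])
rep('base back corners',[T(*p,.003) for p in((27,66),(212,20))])
rep('rail front ends',[T(*p,.014) for p in((93,468),(363,396))])
for n,f,z,p in(('cork',T,.036,(464,322)),('tin',T,.029,(376,126)),('corkS',S,.036,(543,243))): print(n,f(*p,z).round(3))
print('spool',onz(t,262,249,.056).round(3), 'flat',onz(t,250,198,.018).round(3),'pen',onz(t,263,322,.017).round(3),'red',onz(t,446,296,.06).round(3))
E
```

```text
block top mean [0.5252 0.1353] edges [(88, -80.1), (65, -170.3), (89, 101.6), (68, 9.0)]
block scn mean [0.5211 0.1357] edges [(86, -78.8), (68, -170.0), (85, 99.9), (66, 11.0)]
fence front mean [0.6663 0.1836] edges [(132, -76.5), (132, 103.5)]
bar top mean [0.5601 0.1554] edges [(108, -77.1), (108, 102.9)]
bar scn mean [0.558  0.1537] edges [(102, -77.8), (102, 102.2)]
base back corners mean [0.7979 0.2151] edges [(116, -75.9), (116, 104.1)]
rail front ends mean [0.5592 0.1563] edges [(162, -75.7), (162, 104.3)]
cork [0.618 0.022 0.036]
tin [0.737 0.067 0.029]
corkS [0.614 0.022 0.036]
spool [0.575 0.318 0.056] flat [0.677 0.343 0.018] pen [0.448 0.319 0.017] red [ 0.488 -0.004  0.06 ]
```

Measured edges match the given sizes, and both views agree. Jig origin is about (0.6665, 0.183) with yaw 0.235. The block is at jig (-150, -13) mm with a relative yaw of about -3.5°. I'll approach the robot side of the bar.

The manual's scale: shifts go in shares of 250 mm and turns go in shares of 2 pi rad. Converting my numbers, -0.0286 m / 0.25 = -0.1144, 0.025 m / 0.25 = 0.1, 0.045 rad / 6.2832 = 0.0072.

Call:
drive_effector --motion '[[[0, 0, 0, 0, 0, 0.0072], [0.1, -0.1144, 0, 0, 0, 0], [0.1, -0.1144, 0, 0, 0, 0], [0.1, -0.1144, 0, 0, 0, 0], [0.1, -0.1144, 0, 0, 0, 0], [0.1, -0.1144, 0, 0, 0, 0], [0.1, -0.1144, 0, 0, 0, 0], [0.1, -0.1144, 0, 0, 0, 0], [0.1, -0.1144, 0, 0, 0, 0], [0.1, -0.1144, 0, 0, 0, 0]]]' --finger_gap 0.05 --force 20

```text
time_s: 1.2
ee_pos: [0.3114, -0.2242, 0.2275]
eef_rot: [3.141, -0.0, 0.236]
force: [0.4, -0.7, -0.4]
grip_width: 0.0499
grip_force: 0.0
```

Call:
drive_effector --motion '[[[0.1, -0.1144, 0, 0, 0, 0], [0.1, -0.1144, 0, 0, 0, 0], [0.1, -0.1144, 0, 0, 0, 0], [0.1, -0.1144, 0, 0, 0, 0], [0.1, -0.1144, 0, 0, 0, 0], [0.1, -0.1144, 0, 0, 0, 0], [0.1, -0.1144, 0, 0, 0, 0], [0.1, -0.1144, 0, 0, 0, 0], [0.08, -0.1144, 0, 0, 0, 0], [0, 0, 0, 0, 0, 0]]]'

```text
time_s: 2.2
ee_pos: [0.4655, 0.0788, 0.227]
eef_rot: [-3.141, 0.0, 0.239]
force: [0.5, -0.3, -0.1]
grip_width: 0.0498
grip_force: 0.0
```

```bash
cat > j.py <<'E'
from h import *
O=np.array([.6665,.183]); Y=.235
def J(p):
    d=np.array(p[:2])-O; c,s=np.cos(Y),np.sin(Y); return np.array([c*d[0]+s*d[1],-s*d[0]+c*d[1]])
if __name__=='__main__':
    o=ctrl.get_obs(); print(o['time_s'],J(o['ee_pos']).round(4),o['ee_pos'].round(4),np.array(o['eef_rot']).round(3),np.array(o['force']).round(1),o['grip_width'])
E
python3 j.py
```

```text
2.2 [-0.2198 -0.0545] [0.4655 0.0788 0.227 ] [-3.141  0.     0.239] [ 0.5 -0.3 -0.1] 0.0498461450212057
```

Converted, -0.02 m / 0.25 = -0.08, 0.015 m / 0.25 = 0.06.

Call:
drive_effector --motion '[[[0, -0.08, 0.04, 0, 0, 0], [0, -0.08, 0.08, 0, 0, 0], [0, -0.058, 0.08, 0, 0, 0], [0.08, 0, 0.06, 0, 0, 0], [0.08, 0, 0, 0, 0, 0], [0.06, 0, 0, 0, 0, 0], [0.04, 0, 0, 0, 0, 0], [0.04, 0, 0, 0, 0, 0], [0, 0, 0, 0, 0, 0]]]'

```text
time_s: 3.1
ee_pos: [0.5256, 0.1464, 0.1624]
eef_rot: [3.142, -0.0, 0.235]
force: [-0.4, -0.2, 1.2]
grip_width: 0.0501
grip_force: 0.0
```

```bash
python3 j.py
```

```text
3.1 [-0.1456 -0.0028] [0.5256 0.1464 0.1624] [ 3.142 -0.     0.235] [-0.4 -0.2  1.2] 0.05006993206012892
```

Converted, -0.008 m / 0.25 = -0.032, -0.007 m / 0.25 = -0.028.

Call:
drive_effector --motion '[[[0.032, 0, 0, 0, 0, 0], [0.032, 0, 0, 0, 0, 0], [0.016, 0, -0.016, 0, 0, 0], [0.016, 0, -0.032, 0, 0, 0], [0.016, 0, -0.032, 0, 0, 0], [0.02, 0, -0.032, 0, 0, 0], [0.02, 0, -0.032, 0, 0, 0], [0.02, 0, -0.028, 0, 0, 0], [0.02, 0, -0.028, 0, 0, 0], [0, 0, 0, 0, 0, 0]]]'

```text
time_s: 4.1
ee_pos: [0.5713, 0.1579, 0.2144]
eef_rot: [-3.141, 0.001, 0.237]
force: [-16.3, -4.8, 12.8]
grip_width: 0.0499
grip_force: 8.8
```

```bash
python3 - <<'E'
from j import *
import os; os.system('python3 j.py')
c=cam('scene','s1.png'); cv2.imwrite('pics/s1c.png',cv2.resize(c['img'][140:320,230:450],None,fx=3,fy=3))
E
```

```text
4.1 [-0.0985 -0.0022] [0.5713 0.1579 0.2144] [-3.141e+00  1.000e-03  2.370e-01] [-16.3  -4.8  12.8] 0.04993443407168947
this script no longer has the robotException ignored in: <_io.TextIOWrapper mode='rw' encoding='UTF-8'>
Traceback (most recent call last):
BrokenPipeError: [Errno 32] Broken pipe
```

Converted, -0.008 m / 0.25 = -0.032, -0.007 m / 0.25 = -0.028.

Call:
drive_effector --motion '[[[0, 0, -0.024, 0, 0, 0], [0.012, 0, -0.032, 0, 0, 0], [0.024, 0, -0.032, 0, 0, 0], [0.024, 0, -0.028, 0, 0, 0]]]'

```text
time_s: 4.5
ee_pos: [0.587, 0.1615, 0.2424]
eef_rot: [-3.142, -0.001, 0.236]
force: [-0.8, -0.4, -1.3]
grip_width: 0.0503
grip_force: 0.4
```

```bash
python3 - <<'E'
from j import *
c=cam('scene','s1.png'); cv2.imwrite('pics/s1c.png',cv2.resize(c['img'][140:320,230:450],None,fx=3,fy=3))
o=ctrl.get_obs(); print(J(o['ee_pos']),o['force'])
E
```

```text
[-0.08144356 -0.00250745] [ 1.56026676 -0.61784502  0.26213062]
```

View pics/s1c.png

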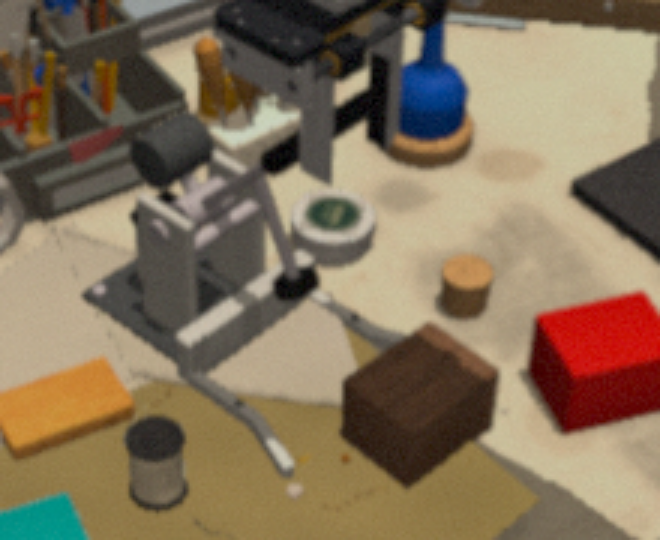

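The arm is part-way up, around q≈0.45, with the bar across the fingers at about (330,110) in the crop. I'll continue the arc past the balance point.

Converted, 0.008 m / 0.25 = 0.032, 0.007 m / 0.25 = 0.028.

Call:
drive_effector --motion '[[[0.024, 0, -0.024, 0, 0, 0], [0.028, 0, -0.024, 0, 0, 0], [0.028, 0, -0.024, 0, 0, 0], [0.028, 0, -0.02, 0, 0, 0], [0.032, 0, -0.02, 0, 0, 0], [0.032, 0, -0.016, 0, 0, 0], [0.032, 0, -0.016, 0, 0, 0], [0.032, 0, -0.012, 0, 0, 0], [0.02, 0, -0.008, 0, 0, 0], [0, 0, 0, 0, 0, 0]]]'

```text
time_s: 5.55
ee_pos: [0.649, 0.1763, 0.2823]
eef_rot: [-3.142, -0.0, 0.236]
force: [0.4, -0.6, -0.4]
grip_width: 0.0501
grip_force: 0.0
```

```bash
python3 j.py
```

```text
5.55 [-0.0186 -0.0024] [0.649  0.1763 0.2823] [-3.142 -0.     0.236] [ 0.4 -0.6 -0.4] 0.0500556306196803
```

Call:
drive_effector --motion '[[[0, 0, 0, 0, 0, 0], [0, 0, 0, 0, 0, 0], [0, 0, 0, 0, 0, 0], [0, 0, 0, 0, 0, 0], [0, 0, 0, 0, 0, 0], [0, 0, 0, 0, 0, 0], [0, 0, 0, 0, 0, 0], [0, 0, 0, 0, 0, 0]]]'

```text
time_s: 6.35
ee_pos: [0.6485, 0.1762, 0.2825]
eef_rot: [-3.142, -0.0, 0.236]
force: [-0.2, 0.5, -0.8]
grip_width: 0.0497
grip_force: 0.0
```

```bash
python3 - <<'E'
from j import *
c=cam('scene','s2.png'); cv2.imwrite('pics/s2c.png',cv2.resize(c['img'][120:320,220:450],None,fx=3,fy=3))
E
```

```text
(no output)
```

View pics/s2c.png

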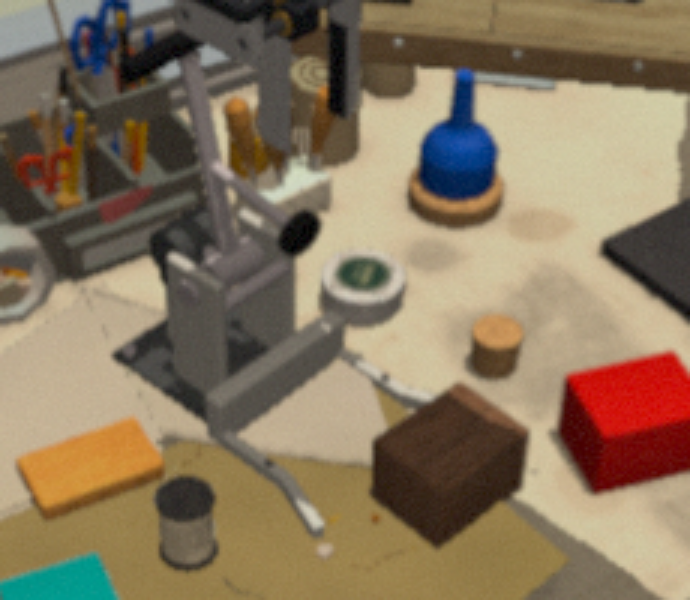

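The arm stands raised: rod leaning back, pad at (298,230) in the crop, and the block and bystanders unmoved. I'll back out, drop behind the block and tilt the tool 0.2 rad so the gripper's body clears the pad.

Converted, -0.035 m / 0.25 = -0.14, -0.03 m / 0.25 = -0.12.

Call:
drive_effector --motion '[[[-0.12, 0, 0, 0, 0, 0], [-0.14, 0.008, 0, 0, 0, 0], [-0.14, 0.008, 0, 0, 0, 0], [-0.14, 0.008, 0, 0, 0, 0], [-0.14, 0.008, 0, 0, 0, 0], [-0.14, 0.008, 0, 0, 0, 0], [-0.04, 0, 0.08, 0, 0, 0], [0, 0, 0.12, 0, 0, 0], [0, 0, 0.12, 0, 0, 0], [0, 0, 0, 0, 0, 0]]]'

```text
time_s: 7.4
ee_pos: [0.4403, 0.116, 0.1998]
eef_rot: [-3.141, 0.005, 0.236]
force: [-0.0, -1.2, 0.1]
grip_width: 0.05
grip_force: 0.0
```

```bash
python3 j.py
```

```text
7.4 [-0.2355 -0.0125] [0.4403 0.116  0.1998] [-3.141  0.005  0.236] [-0.  -1.2  0.1] 0.05004189205668929
```

Converted, 0.03 m / 0.25 = 0.12, 0.025 m / 0.25 = 0.1, 0.1 rad / 6.2832 = 0.0159.

Call:
drive_effector --motion '[[[0, 0, 0.12, 0, 0, 0], [0, 0, 0.12, 0, 0, 0], [0, 0, 0.12, 0, 0, 0], [0, 0, 0.12, 0, 0, 0], [0, 0, 0.1, 0, 0, 0], [0, 0, 0.06, 0, 0, 0], [0, 0, 0, 0, 0.0159, 0], [0, 0, 0, 0, 0.0159, 0], [0, 0, 0, 0, 0, 0]]]'

```text
time_s: 8.3
ee_pos: [0.4415, 0.1162, 0.0433]
eef_rot: [-3.142, -0.201, 0.236]
force: [-0.1, -0.7, 0.7]
grip_width: 0.05
grip_force: 0.0
```

```bash
python3 - <<'E'
from j import *
o=ctrl.get_obs(); print(J(o['ee_pos']).round(4),np.array(o['ee_pos']).round(4),o['eef_rot'],o['force'])
t=cam('top','t3.png'); cv2.imwrite('pics/t3c.png',cv2.resize(t['img'][150:350,260:460],None,fx=3,fy=3))
E
```

```text
[-0.2344 -0.0125] [0.4415 0.1162 0.0433] [-3.14156214 -0.20147337  0.23576313] [-0.1245092  -0.69376868  0.73040614]
```

View pics/t3c.png

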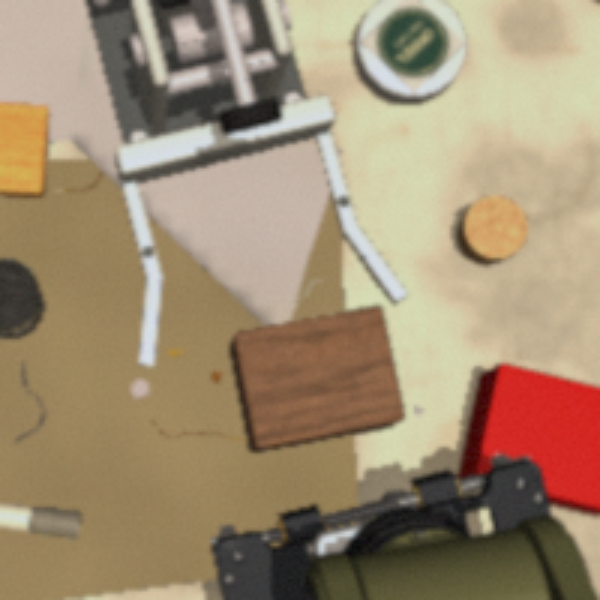

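Top crop: arm raised, channel open, block top corners at (234,333), (381,308), (402,418) and (257,450). Fence front edge is (125,180)–(335,124) and the gripper is behind the block. One refinement measurement before pushing.

```bash
python3 - <<'E'
from j import *
t=cam('top')
T=lambda u,v,z:onz(t,260+u/3,150+v/3,z)
B=[T(*p,.062) for p in((234,333),(381,308),(402,418),(257,450))]
rep('block',B); print('block jig',J(np.mean(B,0)))
F=[T(*p,.045) for p in((125,180),(335,124))]; rep('fence',F); print([J(f).round(4) for f in F])
for p in((130,190),(149,250),(150,358),(326,142),(345,200),(398,297)): print('rail',p,J(T(*p,.014)).round(4))
E
```

```text
block mean [0.525  0.1352] edges [(88, -81.0), (66, -171.2), (87, 101.6), (69, 9.9)]
block jig [-0.14871619 -0.01356286]
fence mean [0.6642 0.1828] edges [(132, -75.3), (132, 104.7)]
[array([-0.0037,  0.0666]), array([-0.0009, -0.0659])]
rail (130, 190) [-0.0039  0.0636]
rail (149, 250) [-0.0436  0.0614]
rail (150, 358) [-0.1087  0.0773]
rail (326, 142) [-0.004  -0.0629]
rail (345, 200) [-0.0426 -0.0646]
rail (398, 297) [-0.1095 -0.0803]
```

Converted, 0.0118 m / 0.25 = 0.0472, 0.0059 m / 0.25 = 0.0236.

Call:
drive_effector --motion '[[[0.0472, 0, 0.0096, 0, 0, 0], [0.0472, 0, 0.0096, 0, 0, 0], [0.0352, 0, 0.0072, 0, 0, 0], [0.0196, 0, 0.004, 0, 0, 0], [0.0196, 0, 0.004, 0, 0, 0], [0.0236, -0.004, 0.0048, 0, 0, 0], [0.0236, -0.004, 0.0048, 0, 0, 0], [0.0236, -0.004, 0.0048, 0, 0, 0], [0.0236, -0.004, 0.0048, 0, 0, 0], [0.0236, -0.004, 0.0048, 0, 0, 0]]]'

```text
time_s: 9.4
ee_pos: [0.5122, 0.1385, 0.0423]
eef_rot: [-3.142, -0.2, 0.236]
force: [-2.9, -1.5, 0.4]
grip_width: 0.0502
grip_force: 0.9
```

```bash
python3 j.py
```

```text
9.4 [-0.1605 -0.0074] [0.5122 0.1385 0.0423] [-3.142 -0.2    0.236] [-2.9 -1.5  0.4] 0.0502383677082982
```

Converted, 0.0059 m / 0.25 = 0.0236, 0.0012 m / 0.25 = 0.0048.

Call:
drive_effector --motion '[[[0.0236, -0.004, 0.0048, 0, 0, 0], [0.0236, -0.004, 0.0048, 0, 0, 0], [0.0236, -0.004, 0.0048, 0, 0, 0], [0.0236, -0.004, 0.0048, 0, 0, 0], [0.0236, -0.004, 0.0048, 0, 0, 0], [0, 0, 0, 0, 0, 0]]]'

```text
time_s: 10.0
ee_pos: [0.5406, 0.1504, 0.0424]
eef_rot: [-3.142, -0.201, 0.236]
force: [-0.4, -0.2, -0.2]
grip_width: 0.0502
grip_force: 0.0
```

```bash
python3 - <<'E'
from j import *
o=ctrl.get_obs(); print(J(o['ee_pos']).round(4),np.array(o['ee_pos']).round(4),o['eef_rot'],o['force'])
t=cam('top','t4.png'); cv2.imwrite('pics/t4c.png',cv2.resize(t['img'][150:350,260:460],None,fx=3,fy=3))
E
```

```text
[-0.13   -0.0024] [0.5406 0.1504 0.0424] [-3.14158667 -0.20078542  0.23585466] [-0.36572808 -0.15977606 -0.24739479]
```

View pics/t4c.png

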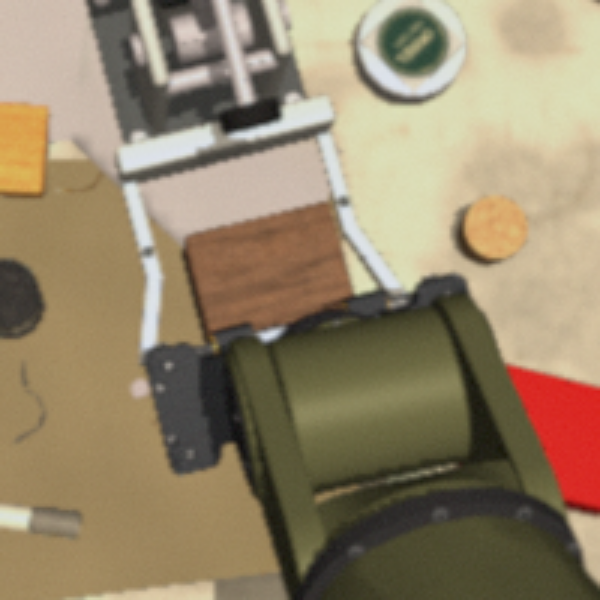

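The block is at the channel mouth, aligned, with its front top edge at (187,240)–(330,205). It may sit near the right rail, so I'll check its lateral offset.

```bash
python3 - <<'E'
from j import *
t=cam('top')
T=lambda u,v,z:onz(t,260+u/3,150+v/3,z)
for p in((187,240),(330,205),(352,296),(210,338)): print(J(T(*p,.062)).round(4))
for p in((154,250),(154,270),(338,205)): print('rail in',J(T(*p,.014)).round(4))
E
```

```text
[-0.0514  0.0407]
[-0.0516 -0.0469]
[-0.1074 -0.0451]
[-0.1111  0.0422]
rail in [-0.0443  0.0584]
rail in [-0.0564  0.0615]
rail in [-0.0446 -0.0595]
```

Block is centred to about 2 mm with roughly 50 mm left to go. Pushing straight on, then creeping to contact.

Converted, 0.0059 m / 0.25 = 0.0236, 0.0049 m / 0.25 = 0.0196.

Call:
drive_effector --motion '[[[0.0236, 0, 0.0048, 0, 0, 0], [0.0236, 0, 0.0048, 0, 0, 0], [0.0236, 0, 0.0048, 0, 0, 0], [0.0236, 0, 0.0048, 0, 0, 0], [0.0236, 0, 0.0048, 0, 0, 0], [0.0236, 0, 0.0048, 0, 0, 0], [0.0196, 0, 0.004, 0, 0, 0], [0.012, 0, 0.0024, 0, 0, 0], [0.008, 0, 0.0016, 0, 0, 0], [0, 0, 0, 0, 0, 0]]]'

```text
time_s: 11.1
ee_pos: [0.585, 0.161, 0.0424]
eef_rot: [3.142, -0.2, 0.236]
force: [0.3, -0.2, 0.0]
grip_width: 0.0503
grip_force: 0.0
```

```bash
python3 j.py
```

```text
11.1 [-0.0843 -0.0024] [0.585  0.161  0.0424] [ 3.142 -0.2    0.236] [ 0.3 -0.2  0. ] 0.050281083332919314
```

Converted, 0.002 m / 0.25 = 0.008, 0.0004 m / 0.25 = 0.0016.

Call:
drive_effector --motion '[[[0.008, 0, 0.0016, 0, 0, 0], [0.008, 0, 0.0016, 0, 0, 0], [0.008, 0, 0.0016, 0, 0, 0], [0, 0, 0, 0, 0, 0]]]'

```text
time_s: 11.5
ee_pos: [0.5892, 0.1618, 0.0421]
eef_rot: [3.141, -0.195, 0.236]
force: [-18.5, -6.9, 13.2]
grip_width: 0.0496
grip_force: 9.5
```

```bash
python3 j.py
```

```text
11.5 [-0.0801 -0.0026] [0.5892 0.1618 0.0421] [ 3.141 -0.195  0.236] [-18.5  -6.9  13.2] 0.04955234972010924
```

Firm contact (about 20 N), so the block is against the fence. Backing off and looking.

Converted, -0.03 m / 0.25 = -0.12, -0.02 m / 0.25 = -0.08.

Call:
drive_effector --motion '[[[-0.004, 0, -0.0008, 0, 0, 0], [-0.012, 0, -0.0024, 0, 0, 0], [-0.024, 0, -0.004, 0, 0, 0], [-0.06, 0, -0.012, 0, 0, 0], [-0.12, 0, -0.024, 0, 0, 0], [-0.12, 0, -0.024, 0, 0, 0], [-0.12, 0, -0.024, 0, 0, 0], [-0.12, 0, -0.024, 0, 0, 0], [0, 0, -0.08, 0, 0, 0], [0, 0, 0, 0, 0, 0]]]'

```text
time_s: 12.5
ee_pos: [0.4436, 0.127, 0.0633]
eef_rot: [3.141, -0.204, 0.236]
force: [1.1, -0.1, 0.6]
grip_width: 0.05
grip_force: 0.0
```

```bash
python3 - <<'E'
from j import *
o=ctrl.get_obs(); print(J(o['ee_pos']).round(4),o['ee_pos'],o['force'])
t=cam('top','t5.png'); s=cam('scene','s5.png')
a=cv2.resize(t['img'][140:290,280:440],None,fx=2.5,fy=2.5); b=cv2.resize(s['img'][150:300,240:400],None,fx=2.5,fy=2.5)
cv2.imwrite('pics/e5.png',np.hstack([a,b]))
E
```

```text
[-0.2298 -0.0025] [0.4436104  0.12703495 0.06325255] [ 1.071675   -0.14319326  0.5790984 ]
```

View pics/e5.png

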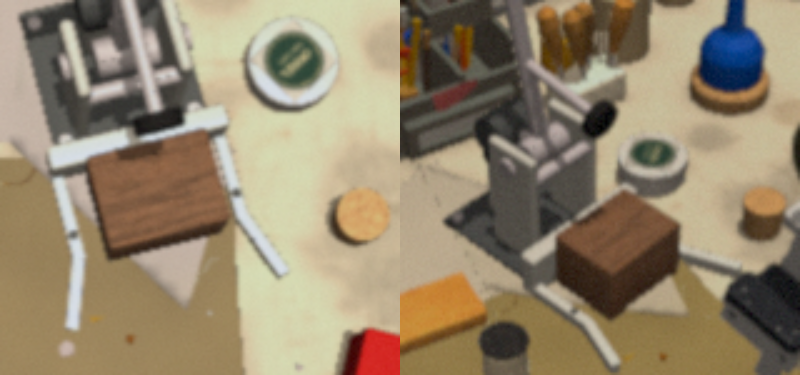

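Both views show the arm raised and the block in the channel against the fence; top corners are at (88,158), (205,132), (228,228) and (112,258), fence edge at (52,170)–(228,128). A numeric check:

```bash
python3 - <<'E'
from j import *
t=cam('top')
T=lambda u,v,z:onz(t,280+u/2.5,140+v/2.5,z)
B=[T(*p,.062) for p in((88,158),(205,132),(228,228),(112,258))]; rep('block',B); print([J(b).round(4) for b in B],J(np.mean(B,0)))
# sub-pixel near-face & edges by mask
hsv=cv2.cvtColor(t['img'],cv2.COLOR_BGR2HSV); m=cv2.inRange(hsv,(0,60,40),(18,170,140))
m[:, :300]=0; m[:,385:]=0; m[:185]=0; m[255:]=0
m=cv2.morphologyEx(m,cv2.MORPH_OPEN,np.ones((3,3)))
k=max(cv2.findContours(m,0,1)[0],key=cv2.contourArea); b=cv2.boxPoints(cv2.minAreaRect(k))
P=[T((u-280)*2.5,(v-140)*2.5,.062) for u,v in b]; rep('mask',P); print(J(np.mean(P,0)))
E
```

```text
block mean [0.6293 0.1729] edges [(86, -77.8), (72, -168.5), (85, 104.0), (74, 12.4)]
[array([-0.0011,  0.041 ]), array([-0.003 , -0.0452]), array([-0.0746, -0.0428]), array([-0.0754,  0.0424])] [-0.03851418 -0.00117236]
mask mean [0.6297 0.1733] edges [(94, -75.9), (77, -167.6), (93, 103.9), (77, 13.3)]
[-0.03804652 -0.00083752]
```

The block is square to the fence and centred to about 1 mm, and its x matches home within the calibration error. The robot is clear.

```bash
python3 -c "
from station import ctrl
print(ctrl.hand_in())"
```

```text
the job is handed in; nothing more can be done
None
```

The job is handed in at about 12.6 s of the 51 s allowed: the hold-down arm stands raised by itself, the dark block sits against the fence centred to about 1 mm, and nothing else was touched.

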